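# Clamp the glued biscuit mould and hold the trigger

## Task

Stand the glued wooden biscuit mould squarely on the board between the jaws of the one-hand clamp and let go of it; then pump the clamp's trigger back towards its fixed handle, as many strokes as it takes, until the jaw has pushed the mould against the end jaw and the jaw's sprung rubber pad has sunk about half-way in. Do not crush the mould (the pad must never sink all the way), work the jaw only with the trigger, and leave the other kitchen things alone. Finish while still holding the trigger pulled, so that the clamp keeps gripping.

Things in the scene. Friction and masses are not known exactly. Their poses are not given: they have to be found in the camera images.
- mould: glued biscuit mould: loose dark wooden block, 50 (x) x 40 (y) x 45 high mm, about 90 g, pale glue seam round its middle, two rosettes on top. Origin: centre of underside, z up. Starts on the table beside the clamp. Pick it across its 40 mm width (fingers on its +-y faces) so that the fingers clear the jaws; its 50 mm length goes along the clamp.
- clamp: one-hand ratchet clamp on a board, fixed to the table. Origin: on the table straight below the trigger pivot, on the centre line; x points along the push rod to the end jaw (the way the jaw advances), z up. Board: x -135 to 190, y +-50, top z 15 mm. Head: cheeks x -53 to 22, 30 wide, up to z 109. Fixed black handle: x -48 to -30, 22 wide, up to z 181. The rod stands out behind to x -117.
- bed (a point): place for the mould's underside centre: on the board top (15 mm above the table), on the centre line, 124 mm ahead of the clamp origin; axes as the clamp's. A mould standing here is 10 mm short of the end jaw and 10 to 30 mm ahead of the drawn-back pad.
- end_jaw: fixed steel jaw at the board's far end; origin on the board top at its pressing face, 159 mm ahead of the clamp origin; 44 mm wide, 52 mm tall.
- push_rod: toothed steel rod that carries the pad; origin on its axis (z 45 mm), under the trigger pivot when drawn right back. It starts 0 to 20 mm forward of that and travels to 60 mm. Friction (5 N) keeps it where it was pumped, but a greater load pushes it back: the clamp presses harder only while the trigger is held. Never to be pushed by hand.
- pad_face: rubber pad on the front of the rod: 7 thick x 42 wide x 34 high mm. Origin: centre of its pressing face, 69 mm ahead of the push_rod origin, less the value of joint pad_slide.
- pad_slide (a joint): how far the sprung pad has sunk back towards the rod's collar, m: 0 free, 0.012 bottomed (crushing). Spring 2 N per mm, so half-way is 0.006 (12 N). It stays under 0.001 while the mould is only being pushed along and rises once the mould bears on the end jaw.
- trigger (a joint): trigger angle, rad: 0 released (leaning 0.21 towards the end jaw), 0.44 fully pulled back to the handle; a light spring returns it. Pulling drives the rod forward about 30 mm per rad (a full stroke 13 mm, of which up to 4.5 mm may be lost picking up a tooth); on release the pawl slips back over the teeth and the rod stays.
- trigger_tip (a point): the point to pull, mid-thickness of the lever, 75 mm above its pivot (lever ends 15 mm higher). Released it is 16 mm ahead of the clamp origin at z 169 mm; fully pulled, 17 mm behind. Hook it from its front (end-jaw) side with closed fingers and pull along the clamp's -x, or squeeze lever and handle together (about 70 mm over both when released).
- trigger_lever: the upright grey trigger lever, 12 thick (along the clamp) x 16 mm wide; origin on its pivot, 96 mm above the table over the clamp origin; z up along the lever. Pull at the tip: 2 to 3 N for the spring, 2 N for the rod, and about 0.8 N more per mm that the pad sinks.
- rolling_pin: bystander: wooden rolling pin, 380 mm over the handles, 52 mm thick, lying
- flour_tin: bystander: upright tin, 84 mm across, 160 high
- glass_bowl: bystander: glass bowl, 200 mm across, 85 high
- tub_lid: bystander: flat clear plastic lid, 100 mm across, 6 thick
- cutter: bystander: round steel biscuit cutter, 70 mm across, 25 high
- measure_cup: bystander: aluminium cup with handle, 70 mm across, 70 high
- spoon: bystander: wooden spoon, 240 mm long
- jam_jar: bystander: amber jar, 68 mm across, 100 high
There are look-alikes about, which are no part of the job. There is more than one size of the mould; the one meant has the size given above.

How it is judged:
By the outcome, as a careful person would: the job done as asked, in the order asked, and still so for the second after the job is handed in, while the arm keeps its last pose, push and grip.
It also fails if it takes over 69 s, if anything falls off the work surface, if the arm or the gripper's body presses on something with over 40 N, if the wrist force passes 120 N, or if a joint passes its speed limit or range.

## Robot

A 6-joint arm with a two-finger parallel gripper is mounted at the origin on the work surface. World frame = base frame: x ahead of the robot, y to its left, z up, the work surface at z = 0. Lengths are in m, angles in degrees, forces in N, time in s.
With the tool pointing down it reaches from about 0.35 to 0.925 m from the base axis. Payload 6.4 kg.
Tool frame: the origin (TCP) lies on the mounting face of the last link; the fingertips stand 173 mm ahead of it and the grasp point (between the pads) lies 155 mm ahead of it; z points along the fingers, y is the line along which they close (so a half turn about z gives the same grasp; the last joint's range is limited). The gripper opens to 85 mm and grips with 20 to 120 N. Pads are 22 mm wide; open, the fingers measure 114 mm over their backs; the gripper's body (76 mm by 85 mm) begins 54 mm behind the grasp point. The pads swing forward as they close: fully open they stand 13 mm farther back than shut.
Start: joints at [58.722, 14.043, 89.255, -0, 76.702, -9.975], TCP at [0.236, 0.606, 0.405] pointing down, gripper open.
Joint ranges: [-179.41, 179.41], [-58.25, 129.5], [7.25, 145.43], [-54.29, 234.29], [11.92, 165.04], [-157.13, 157.13]. Speed limits (degrees/s): [147.25, 147.25, 180, 180, 180, 180].

## Interface

Orientations are given as [roll, pitch, yaw] about the fixed x, y, z axes, in that order (R = Rz(yaw) Ry(pitch) Rx(roll)).
In Python, from plant import manip gives the robot as it stands. Calls block until the motion is done:
- manip.move_pose(position, orientation): joint-space move of the TCP to a pose.
- manip.line_to(position, rot=None, rate=0.15, force_limit=None): straight line of the TCP; rot=None keeps the orientation; rate is the mean speed in m/s. With force_limit (N) it stops when the force on the tool has changed by that much, and returns True; else False.
- manip.goto_joints(angles): joint-space move.
- manip.set_gripper(opening, grasp_force=None): finger opening in m; grasp_force is the grip in N (None keeps the last); returns when the fingers have stopped.
- manip.hold(seconds).
- manip.inverse_kinematics(position, orientation): joint angles nearest the present ones, or None.
- manip.read_state(): the state.
- manip.grab_frame(name): name is "scene" or "top"; returns the picture (400x640x3 uint8, red, green, blue); there is no depth.
- manip.camera_params(name): a dict with "camera_matrix" (3x3 intrinsics, pixels), "world_from_camera" (4x4, takes a point from camera to world coordinates). Camera axes: x right, y down, z forward; pixel columns grow to the right and rows downward; lengths in m; the calibration is good to about 2 mm. A picture is of the moment at which its call begins. camera_params takes no time and is no camera call.
A pose or a line that the arm cannot do raises manip.PlanningError and nothing moves.
- manip.job_done(): hands the job in; it is judged then, once.
The state is a dict: "t": time; "q": joint angles; "qvel": joint speeds; "effort": joint torques, N m; "tool_pos": TCP position; "ee_rot": TCP orientation; "contact_force": force on the tool from outside, world axes, zero at the start; "torque": the same for the moment, N m; "width": finger opening in m; "grasp_force": force on a finger pad.
Only numpy, scipy, OpenCV 4.12 (cv2) and the standard library are available. Lean on these libraries where they do the work, as an engineer would, in place of code of your own. Each camera call takes 0.05 s, during which the arm holds its last target. There are 200 camera calls.

## Working session

There is one attempt and no reset: what is moved stays moved. The work goes in short steps, each a Python script; the robot and the scene stay as the last script left them, time stands still between calls to the robot, and variables do not carry over. Pictures are saved under pics/ and viewed, at most 10 in all, crops included, and the job is handed in when it is done.

```bash
ls; mkdir -p pics; python3 - <<'E'
from plant import manip
import cv2,numpy as np
for n in("scene","top"):
    cv2.imwrite(f"pics/{n}0.png",manip.grab_frame(n)[:,:,::-1])
    p=manip.camera_params(n);print(n,np.round(p["camera_matrix"],1).tolist(),np.round(p["world_from_camera"],3).tolist())
print(manip.read_state()["t"])
E
```

```text
pics
scene [[516.8, 0.0, 319.2], [0.0, 516.8, 204.8], [0.0, 0.0, 1.0]] [[0.839, 0.434, -0.327, 1.0], [0.544, -0.664, 0.514, -0.632], [0.006, -0.609, -0.793, 1.166], [0.0, 0.0, 0.0, 1.0]]
top [[513.7, 0.0, 320.7], [0.0, 513.7, 194.6], [0.0, 0.0, 1.0]] [[-0.004, -0.985, 0.171, 0.34], [-1.0, 0.001, -0.022, 0.07], [0.021, -0.171, -0.985, 1.499], [0.0, 0.0, 0.0, 1.0]]
0.1
```

View pics/scene0.png

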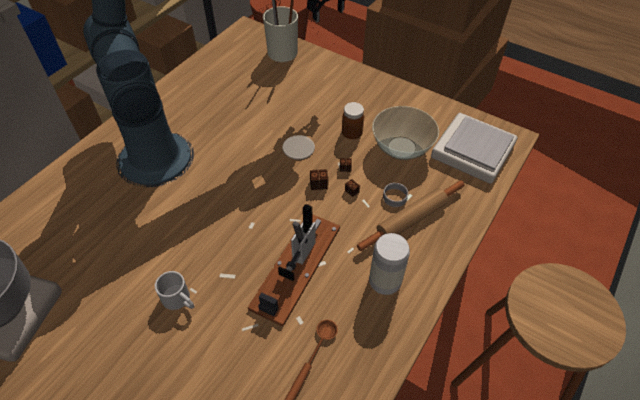

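View pics/top0.png

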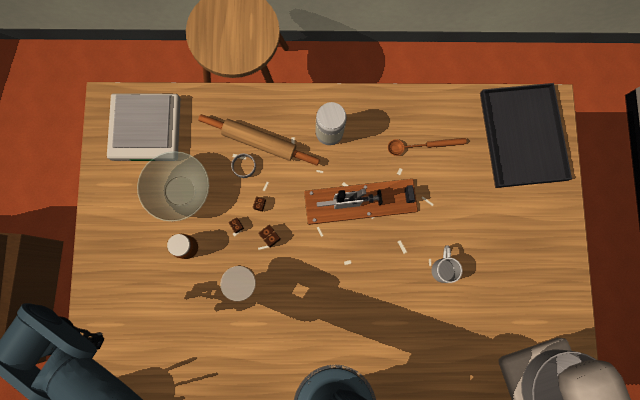

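The scene view shows the clamp with its end jaw at lower left (268,303) and its handle at (307,215). In the top view the end jaw is at (410,195) and the board spans columns 305–418. The three mould candidates in the top view are at (260,203), (237,225) and (270,236). I'll enlarge those and measure them.

```bash
cat > h.py <<'E'
import cv2,numpy as np
from plant import manip
def ray(n,uv):
    p=manip.camera_params(n);K=np.array(p["camera_matrix"]);T=np.array(p["world_from_camera"])
    return T[:3,3],T[:3,:3]@np.linalg.solve(K,[uv[0],uv[1],1.])
def onz(n,uv,z):
    c,d=ray(n,uv);return c+d*(z-c[2])/d[2]
def proj(n,P):
    p=manip.camera_params(n);T=np.linalg.inv(np.array(p["world_from_camera"]))
    v=np.array(p["camera_matrix"])@(T[:3,:3]@np.array(P)+T[:3,3]);return v[:2]/v[2]
E
python3 - <<'E'
import cv2,numpy as np
from h import *
t=cv2.imread("pics/top0.png");s=cv2.imread("pics/scene0.png")
a=cv2.resize(t[185:255,220:300],None,fx=5,fy=5,interpolation=cv2.INTER_CUBIC)
b=cv2.resize(s[145:205,300:370],None,fx=5,fy=5,interpolation=cv2.INTER_CUBIC)
im=np.zeros((350,760,3),np.uint8);im[:,:400]=a;im[:300,405:755]=b
cv2.imwrite("pics/c1.png",np.clip(im*1.6,0,255).astype(np.uint8))
c=cv2.resize(t[170:230,295:430],None,fx=5.5,fy=5.5,interpolation=cv2.INTER_CUBIC)
cv2.imwrite("pics/c2.png",np.clip(c*1.4,0,255).astype(np.uint8))
E
```

```text
(no output)
```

View pics/c1.png

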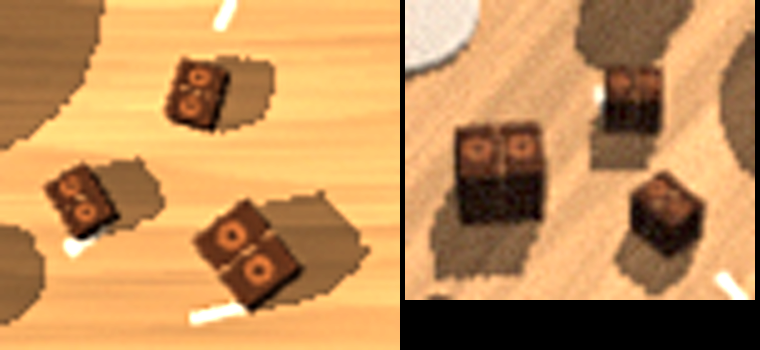

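View pics/c2.png

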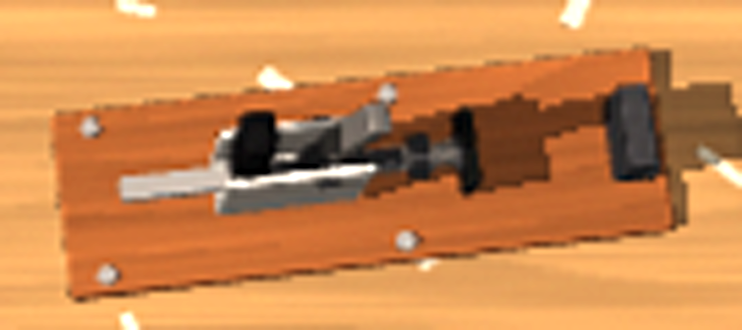

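The enlarged crop shows three moulds that look alike apart from size: small ones at top pixels (260,203) and (237,225), and a large one at (270,236). At about 2.8 mm per pixel, the large one's top is about 18 px (50 mm) long. The others are only about 33 mm, so the large one fits. The second crop shows the board, pad and jaws clearly, with nothing between the jaws. Next I'll get the metric poses.

```bash
python3 - <<'E'
from h import *
t=cv2.imread("pics/top0.png");s=cv2.imread("pics/scene0.png")
def mask(im,box,f):
    m=np.zeros(im.shape[:2],np.uint8);x0,y0,x1,y1=box
    m[y0:y1,x0:x1]=f(im[y0:y1,x0:x1].astype(int))*255;return m
for n,im,box in(("top",t,(295,170,430,235)),("scene",s,(245,205,350,330))):
    hsv=cv2.cvtColor(im,cv2.COLOR_BGR2HSV)
    sub=hsv[box[1]:box[3],box[0]:box[2]].reshape(-1,3)
    m=mask(hsv,box,lambda h:(h[...,0]<12)&(h[...,1]>150)&(h[...,2]>60))
    m=cv2.morphologyEx(m,cv2.MORPH_OPEN,np.ones((2,2),np.uint8))
    cs=np.vstack([c for c in cv2.findContours(m,0,2)[0] if cv2.contourArea(c)>30])
    pts=np.array([onz(n,p[0],.015)[:2]*1000 for p in cs],np.float32)
    (c,sz,a)=cv2.minAreaRect(pts);print(n,"board",c,sz,a,len(pts))
    print(np.round(cv2.boxPoints((c,sz,a))).tolist())
    hull=cv2.approxPolyDP(cv2.convexHull(cs),2,True)[:,0];print(hull.tolist())
for n,im,box in(("top",t,(252,218,290,250)),("scene",s,(305,165,335,194))):
    # dark block outline
    m=mask(im,box,lambda b:(b[...,2]<110)&(b[...,2]-b[...,0]>5)&(b[...,1]<60))
    k=cv2.convexHull(np.vstack([c for c in cv2.findContours(m,0,2)[0] if len(c)>5]))
    print(n,cv2.approxPolyDP(k,1.2,True)[:,0].tolist(), cv2.minAreaRect(k))
f=lambda x,y:np.array([220+(x+.5)/5-.5,185+(y+.5)/5-.5])
g=lambda x,y:np.array([300+(x-405+.5)/5-.5,145+(y+.5)/5-.5])
for n,P in(("top",(f(232,235),f(259,270))),("scene",(g(479,149),g(521,146)))):
    A,B=[onz(n,p,.045) for p in P];d=A-B;print(n,(A+B)[:2]/2,np.linalg.norm(d),np.degrees(np.arctan2(d[1],d[0])))
E
```

```text
top board (575.9050903320312, -83.28578186035156) (98.87450408935547, 321.866943359375) 6.623805522918701 298
[[508.0, 71.0], [545.0, -249.0], [644.0, -237.0], [606.0, 82.0]]
[[413, 180], [417, 212], [309, 224], [307, 192]]
scene board (590.9825439453125, -94.69284057617188) (210.90109252929688, 318.2538757324219) 29.1387882232666 415
[[421.0, -7.0], [576.0, -285.0], [761.0, -182.0], [606.0, 96.0]]
[[340, 226], [334, 330], [282, 325], [249, 309], [289, 245], [323, 221]]
top [[268, 225], [281, 238], [274, 246], [270, 247], [259, 233]] ((269.94256591796875, 236.13113403320312), (20.357864379882812, 14.596205711364746), 50.194427490234375)
scene [[326, 170], [327, 188], [325, 192], [305, 193], [310, 171]] ((316.0, 181.5), (23.0, 22.0), 90.0)
top [0.47651121 0.18519974] 0.025198723983924292 37.962300059804775
scene [0.47575571 0.1864669 ] 0.024196294758412357 -141.3627729183587
```

```bash
cat >> h.py <<'E'
C0=np.array([.5759,-.0833]);YAW=np.radians(-83.376)
ex=np.array([np.cos(YAW),np.sin(YAW)]);ey=np.array([-ex[1],ex[0]])
O=C0-.0275*ex
def cl(x,y,z):
    p=O+x*ex+y*ey;return np.array([p[0],p[1],z])
E
python3 - <<'E'
from h import *
out=[]
for n,(x0,y0,x1,y1) in(("top",(295,165,430,235)),("scene",(240,195,350,330))):
    im=cv2.imread(f"pics/{n}0.png")[y0:y1,x0:x1];k=5.5 if n=="top" else 4.5
    im=np.clip(cv2.resize(im,None,fx=k,fy=k,interpolation=cv2.INTER_CUBIC)*1.5,0,255).astype(np.uint8)
    def L(P,col):
        q=np.array([(proj(n,cl(*p))-[x0,y0]+.5)*k-.5 for p in P],int);cv2.polylines(im,[q],True,col,1)
    b=lambda xa,xb,w,z:[(xa,-w,z),(xb,-w,z),(xb,w,z),(xa,w,z)]
    L(b(-.135,.190,.05,.015),(255,0,0));L(b(-.048,-.030,.011,.181),(0,255,0));L([(.159,-.022,.015),(.159,.022,.015),(.159,.022,.067),(.159,-.022,.067)],(0,255,255))
    L(b(.010,.022,.008,.183),(255,0,255))
    out.append(im)
w=max(o.shape[1] for o in out)
print([o.shape for o in out])
cv2.imwrite("pics/o_top.png",out[0]);cv2.imwrite("pics/o_sc.png",out[1])
E
```

```text
[(385, 742, 3), (608, 495, 3)]
```

View pics/o_top.png

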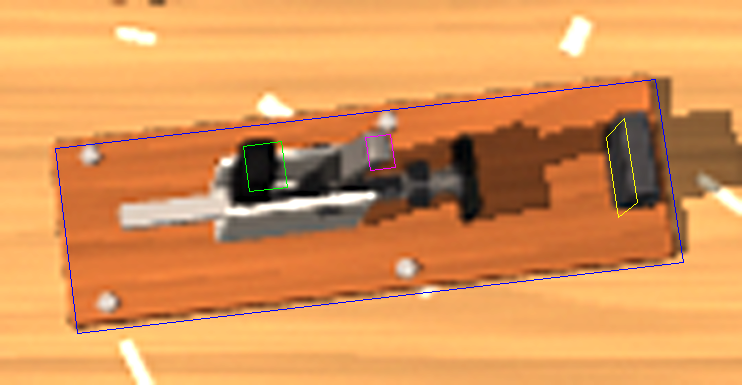

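View pics/o_sc.png

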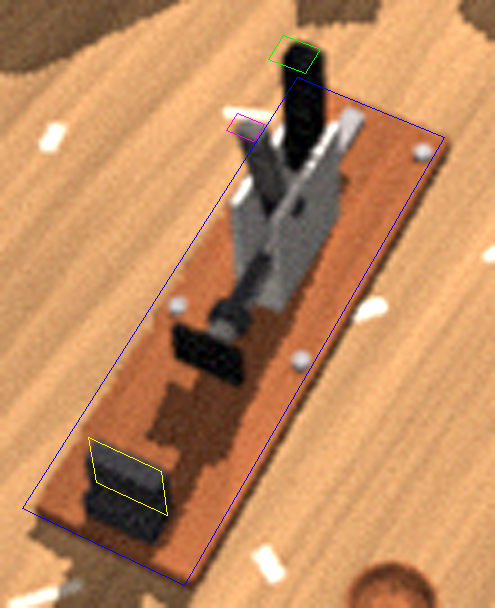

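The overlay shows the true parts lying about 2.5 mm in +x and 2 mm in +y from my fit, in both views, so I'll shift the clamp pose by that. The jaw face's top edge is at about scene crop (98,440)–(167,467), and the handle is at (303,52). Now I'll pick up the mould.

```bash
sed -i 's/^O=.*/O=C0-.0275*ex+np.array([.0025,.002])/' h.py; python3 - <<'E'
from h import *
M=np.array([.4762,.1858]);best=None
for y1 in(38.3,218.3-360):
    for y2 in(-83.4,96.6):
        a=manip.inverse_kinematics([*M,.25],[180,0,y1]);p=cl(.124,0,.25);b=manip.inverse_kinematics(p,[180,0,y2])
        print(y1,y2,None if a is None else np.round(a,1),None if b is None else np.round(b,1))
manip.set_gripper(.065,40)
manip.move_pose([*M,.28],[180,0,38.3])
s=manip.read_state();print(s["t"],s["q"],s["contact_force"])
manip.line_to([*M,.181],rate=.1,force_limit=12)
manip.set_gripper(.03,40)
s=manip.read_state();print(s["t"],s["width"],s["grasp_force"],s["tool_pos"])
manip.line_to([*M,.30],rate=.15)
s=manip.read_state();print(s["t"],s["width"],s["grasp_force"],s["contact_force"])
E
```

```text
38.3 -83.4 [  8.6   7.2 115.   -0.   57.8  60.3] [-27.3  19.9  99.6  -0.   60.5 146.1]
38.3 96.6 [  8.6   7.2 115.   -0.   57.8  60.3] [-27.3  19.9  99.6   0.   60.5 -33.9]
-141.7 -83.4 [   8.6    7.2  115.     0.    57.8 -119.7] [-27.3  19.9  99.6  -0.   60.5 146.1]
-141.7 96.6 [   8.6    7.2  115.     0.    57.8 -119.7] [-27.3  19.9  99.6   0.   60.5 -33.9]
2.2583 [8.64933485e+00 4.30442754e+00 1.14365622e+02 9.03973853e-03
 6.12906167e+01 6.02761792e+01] [-0.31953852 -0.6193423  -0.41213705]
3.7417 0.039186253492456004 41.30286991596222 [0.47665464 0.18586442 0.18177816]
4.6833 0.039441608924299015 40.92895030975342 [-0.02729795 -0.03847247 -1.12353138]
```

```bash
python3 - <<'E'
from h import *
s=manip.read_state();p=s["tool_pos"]
manip.line_to([p[0],p[1],.42],rate=.25)
R=[180,0,96.6]
manip.move_pose(cl(.124,0,.42),R)
manip.line_to(cl(.124,0,.25),rate=.2)
print(manip.read_state()["t"],manip.read_state()["contact_force"])
manip.line_to(cl(.124,0,.202),rate=.1)
hit=manip.line_to(cl(.124,0,.194),rate=.02,force_limit=4)
s=manip.read_state();print(hit,s["t"],s["tool_pos"],s["contact_force"])
for n in("scene","top"):cv2.imwrite(f"pics/{n}1.png",manip.grab_frame(n)[:,:,::-1])
manip.set_gripper(.062)
manip.line_to(cl(.124,0,.33),rate=.15)
manip.line_to(cl(.124,0,.40),rate=.25)
for n in("scene","top"):cv2.imwrite(f"pics/{n}2.png",manip.grab_frame(n)[:,:,::-1])
print(manip.read_state()["t"])
k=4.5
a=cv2.resize(cv2.imread("pics/scene2.png")[195:330,240:350],None,fx=4.4,fy=4.4,interpolation=2)
b=cv2.resize(cv2.imread("pics/top2.png")[165:235,345:430],None,fx=3.6,fy=3.6,interpolation=2)
im=np.zeros((594,800,3),np.uint8);im[:a.shape[0],:a.shape[1]]=a[:594];im[:b.shape[0],490:490+b.shape[1]]=b[:,:310]
cv2.imwrite("pics/c3.png",np.clip(im*1.5,0,255).astype(np.uint8))
E
```

```text
7.775 [ 0.76006364 -0.61337865  0.33444301]
True 8.7667 [ 0.59008022 -0.17744685  0.19677823] [ 0.23813327 -1.22807669  3.27184641]
10.8
```

View pics/c3.png

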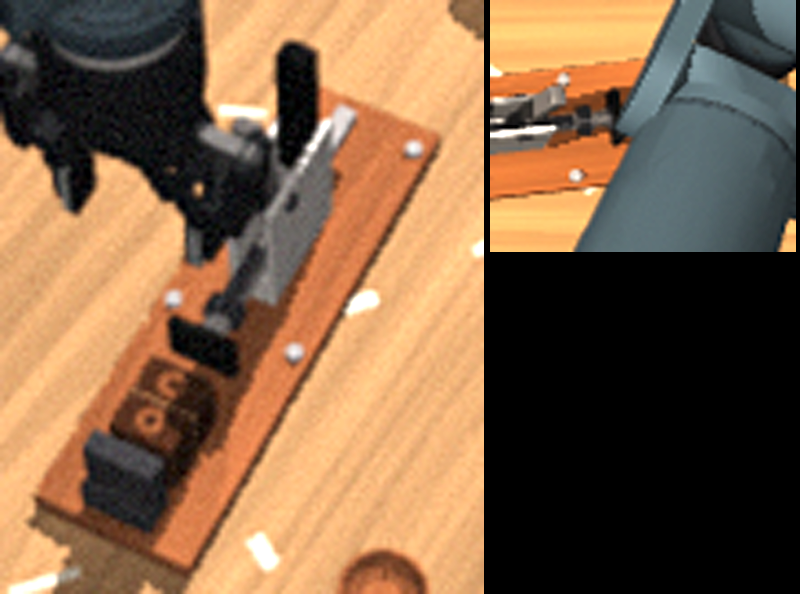

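The mould stands square between the pad (crop 205,345) and the end jaw (125,480), and is released. Next I'll check the rosettes numerically and make the first stroke, logging force.

```bash
cat >> h.py <<'E'
ZT=.330
def F(): 
    s=manip.read_state();f=np.array(s["contact_force"]);return f[:2]@ex,(np.array(s["tool_pos"])[:2]-O)@ex,s["t"]
def pull(x0,x1,step=.003,fmax=30,rate=.04):
    L=[]
    for x in np.arange(x0,x1-1e-9,-step):
        hit=manip.line_to(cl(x,0,ZT),rate=rate);f,xx,t=F();L.append((round(xx*1e3,1),round(f,2)))
        if f>fmax:break
    print(L,round(t,2));return L
E
python3 - <<'E'
from h import *
g=lambda x,y:np.array([240+(x+.5)/4.4-.5,195+(y+.5)/4.4-.5])
for q in(g(172,381),g(150,419)):
    P=onz("scene",q,.06)[:2]-O;print(np.round(P@ex*1e3,1),np.round(P@ey*1e3,1))
manip.set_gripper(0.0,40)
manip.line_to(cl(.050,0,.40),rate=.2)
manip.line_to(cl(.050,0,ZT),rate=.15,force_limit=8)
print(F(),manip.read_state()["width"])
pull(.044,.006)
cv2.imwrite("pics/scene3.png",manip.grab_frame("scene")[:,:,::-1])
manip.line_to(cl(.046,0,ZT),rate=.08);print(F())
cv2.imwrite("pics/scene4.png",manip.grab_frame("scene")[:,:,::-1])
a=[cv2.resize(cv2.imread(f"pics/scene{i}.png")[205:325,250:340],None,fx=4.4,fy=4.4,interpolation=2) for i in(3,4)]
cv2.imwrite("pics/c4.png",np.clip(np.hstack(a)*1.5,0,255).astype(np.uint8))
E
```

```text
111.8 0.4
137.7 1.0
(np.float64(-0.32255945218973914), np.float64(0.05070328294262894), 12.5417) -0.00045361111102770627
[(np.float64(43.8), np.float64(-0.07)), (np.float64(40.8), np.float64(-0.05)), (np.float64(37.8), np.float64(0.02)), (np.float64(35.0), np.float64(0.42)), (np.float64(32.0), np.float64(0.33)), (np.float64(28.7), np.float64(1.28)), (np.float64(25.8), np.float64(0.87)), (np.float64(23.1), np.float64(2.96)), (np.float64(20.0), np.float64(3.3)), (np.float64(16.9), np.float64(3.68)), (np.float64(14.1), np.float64(4.12)), (np.float64(11.1), np.float64(4.67)), (np.float64(8.0), np.float64(4.02))] 15.84
(np.float64(-0.41710429309659314), np.float64(0.04615245823214178), 16.5167)
```

View pics/c4.png

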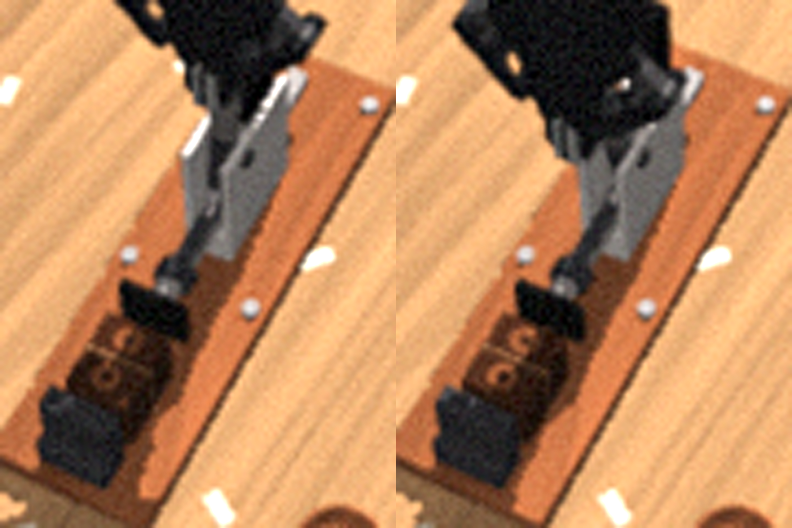

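The left and right pictures show the pad advanced (crop 155,310) and staying forward after release, close behind the mould. Second stroke, with averaged force readings.

```bash
cat >> h.py <<'E'
def pull2(x0,x1,step=.002,fmax=9,n=5):
    L=[]
    for x in np.arange(x0,x1-1e-9,-step):
        manip.line_to(cl(x,0,ZT),rate=.06);fs=[]
        for _ in range(n):
            manip.hold(.02);fs.append(F()[0])
        f,xx,t=F();f=np.mean(fs);L.append((float(round(xx*1e3,1)),float(round(f,2))))
        if f>fmax:break
    print(L,round(t,2));return L
E
python3 - <<'E'
from h import *
manip.line_to(cl(.038,0,ZT),rate=.08)
pull2(.036,.006,fmax=8)
cv2.imwrite("pics/scene5.png",manip.grab_frame("scene")[:,:,::-1])
manip.line_to(cl(.042,0,ZT),rate=.1);print(F())
cv2.imwrite("pics/scene6.png",manip.grab_frame("scene")[:,:,::-1])
a=[cv2.resize(cv2.imread(f"pics/scene{i}.png")[205:325,250:340],None,fx=4.4,fy=4.4,interpolation=2) for i in(5,6)]
cv2.imwrite("pics/c5.png",np.clip(np.hstack(a)*1.5,0,255).astype(np.uint8))
E
```

```text
[(36.0, 0.03), (34.1, 0.66), (32.2, 2.24), (30.1, 3.34), (28.0, 3.46), (25.9, 3.57), (23.9, 3.66), (21.9, 3.44), (19.9, 3.28), (17.9, 3.23), (16.0, 4.2), (14.1, 4.44), (12.0, 4.28), (10.0, 4.57), (8.0, 4.37), (6.0, 4.73)] 22.15
(np.float64(-0.4184729365732342), np.float64(0.042421597053520006), 22.7083)
```

View pics/c5.png

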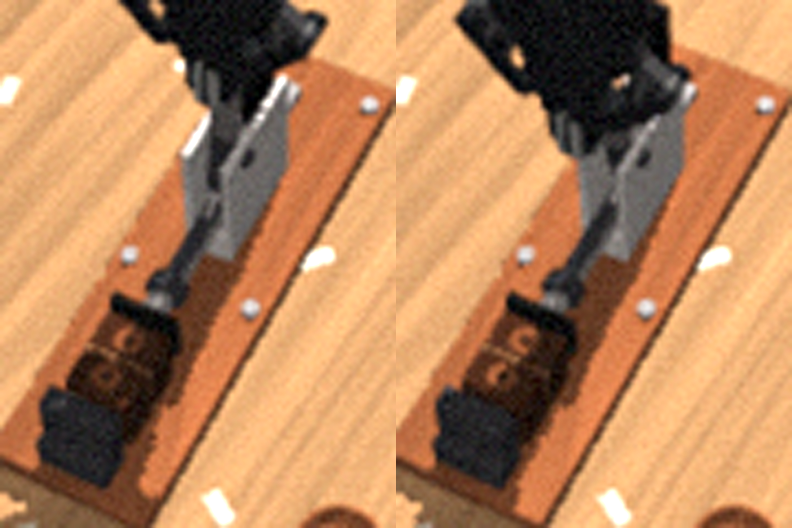

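Now the pad (crop 145,325) is right at the mould, which hasn't moved. Third stroke; then a numeric check of mould and collar motion by template matching.

```bash
python3 - <<'E'
from h import *
manip.line_to(cl(.037,0,ZT),rate=.1)
pull2(.035,.005,step=.0025,fmax=8)
cv2.imwrite("pics/scene7.png",manip.grab_frame("scene")[:,:,::-1])
manip.line_to(cl(.040,0,ZT),rate=.1);print(F())
cv2.imwrite("pics/scene8.png",manip.grab_frame("scene")[:,:,::-1])
def trk(i,j,box):
    A,B=[cv2.resize(cv2.imread(f"pics/scene{k}.png"),None,fx=8,fy=8,interpolation=2) for k in(i,j)]
    x,y,w,h=[8*v for v in box];r=cv2.matchTemplate(B[y-80:y+h+80,x-80:x+w+80],A[y:y+h,x:x+w],cv2.TM_CCOEFF_NORMED)
    _,v,_,l=cv2.minMaxLoc(r);return (np.array(l)-80)/8,round(v,2)
u=proj("scene",cl(.125,0,.06));print("px per 10mm",proj("scene",cl(.135,0,.06))-u,proj("scene",cl(.09,0,.05))-proj("scene",cl(.08,0,.05)))
# mould top around rosettes: crop(125,365)/4.4 ; collar crop (165,285)
for i,j in((4,6),(5,7),(6,8),(7,8)):
    print(i,j,"mould",trk(i,j,(268,279,18,12)),"collar",trk(i,j,(282,261,12,12)))
E
```

```text
[(35.0, 0.91), (32.5, 0.68), (30.1, 2.2), (27.6, 3.49), (24.9, 3.48), (22.4, 3.56), (19.9, 3.35), (17.4, 3.64), (15.1, 4.39), (12.6, 4.54), (10.1, 4.78), (7.5, 4.68), (5.0, 4.62)] 27.34
(np.float64(0.4439972047691438), np.float64(0.04040300060126728), 27.8917)
px per 10mm [-2.0395643   3.31432654] [-1.94786054  3.17546949]
4 6 mould (array([0., 0.]), 0.96) collar (array([-2.   ,  3.125]), 0.98)
5 7 mould (array([-1. ,  1.5]), 0.93) collar (array([-1.75 ,  2.875]), 0.98)
6 8 mould (array([-1. ,  1.5]), 0.96) collar (array([-1.625,  2.875]), 0.98)
7 8 mould (array([ 0.   , -0.125]), 0.86) collar (array([0., 0.]), 0.99)
```

Strokes 2 and 3 advanced the rod about 10 and 9 mm, and the mould moved about 4.6 mm, leaving about 4.6 mm to the end jaw. I'll make one short stroke, so the final stroke sinks the pad well inside its range, then the final stroke in fine steps.

```bash
cat >> h.py <<'E'
def trk(i,j,box):
    A,B=[cv2.resize(cv2.imread(f"pics/scene{k}.png"),None,fx=8,fy=8,interpolation=2) for k in(i,j)]
    x,y,w,h=[8*v for v in box];r=cv2.matchTemplate(B[y-80:y+h+80,x-80:x+w+80],A[y:y+h,x:x+w],cv2.TM_CCOEFF_NORMED)
    _,v,_,l=cv2.minMaxLoc(r);d=(np.array(l)-80)/8;return round(float(np.hypot(*d))*10/3.75,1),round(v,2)
E
python3 - <<'E'
from h import *
manip.line_to(cl(.017,0,ZT),rate=.06);print(F())
manip.line_to(cl(.040,0,ZT),rate=.1)
cv2.imwrite("pics/scene9.png",manip.grab_frame("scene")[:,:,::-1])
manip.line_to(cl(.033,0,ZT),rate=.1)
pull2(.031,.014,step=.0025,fmax=7)
cv2.imwrite("pics/scene10.png",manip.grab_frame("scene")[:,:,::-1])
for i,j in((8,9),(8,10)):
    print(i,j,"mould",trk(i,j,(267,280,18,12)),"collar",trk(i,j,(280,264,12,12)))
E
```

```text
(np.float64(3.5718926700961644), np.float64(0.016771888373189756), 28.475)
[(31.2, 3.68), (28.9, 5.03), (26.5, 5.12), (24.1, 5.5), (21.7, 6.44), (19.3, 6.6), (16.9, 7.13)] 31.49
8 9 mould (1.7, 0.96) collar (2.9, 0.98)
8 10 mould (1.5, 0.86) collar (6.3, 0.96)
```

```bash
python3 - <<'E'
from h import *
pull2(.015,.0135,step=.0015,fmax=12,n=8)
im=manip.grab_frame("scene");cv2.imwrite("pics/scene11.png",im[:,:,::-1])
for i,j in((8,11),(6,11),(9,11)):
    print(i,j,"mould",trk(i,j,(267,280,18,12)) if i>6 else trk(i,j,(268,279,18,12)),"collar",trk(i,j,(280,264,12,12)))
cv2.imwrite("pics/c6.png",np.clip(cv2.resize(im[205:325,250:340,::-1],None,fx=4.9,fy=4.9,interpolation=2)*1.6,0,255).astype(np.uint8))
E
```

```text
[(16.0, 7.28), (14.8, 8.96)] 32.31
8 11 mould (1.7, 0.87) collar (6.3, 0.95)
6 11 mould (6.5, 0.86) collar (12.9, 0.87)
9 11 mould (0.3, 0.9) collar (4.3, 0.98)
```

View pics/c6.png

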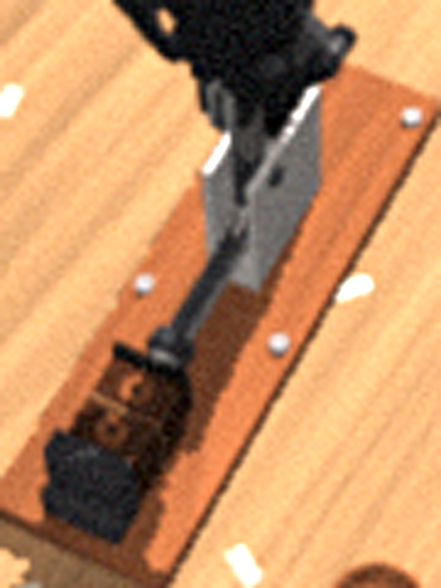

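The mould is square against the end jaw (crop 95,480), with the pad bearing on it. Force and collar travel both put the sink at about 5 mm, so I'll pull 2 mm more, check, hold and hand in.

```bash
python3 - <<'E'
from h import *
pull2(.0125,.0115,step=.001,fmax=12,n=8)
cv2.imwrite("pics/scene12.png",manip.grab_frame("scene")[:,:,::-1])
for i,j in((8,12),(9,12),(11,12)):
    print(i,j,"mould",trk(i,j,(267,280,18,12)),"collar",trk(i,j,(280,264,12,12)))
manip.hold(.3);print(F())
E
```

```text
[(13.9, 9.34), (13.0, 10.18)] 33.12
8 12 mould (2.1, 0.86) collar (6.6, 0.94)
9 12 mould (0.0, 0.89) collar (4.6, 0.97)
11 12 mould (0.0, 0.97) collar (0.0, 0.99)
(np.float64(9.986022088444836), np.float64(0.01304449960139407), 33.475)
```

```bash
python3 -c "
from plant import manip
print(manip.job_done())"
```

```text
the job is handed in; nothing more can be done
None
```

I handed the job in at about 33 s with the trigger still held: the mould stands against the end jaw, and the pad is sunk about 6 mm going by the pull force (nearer 5 mm by camera tracking).

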